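Index the gear fixture and set its clamp lever

ROBOT

A 6-joint arm with a two-finger parallel gripper is mounted at the origin on a cart in front of the work surface, level with it; the furniture and walls round the work are solid. World frame = base frame: x ahead of the robot, y to its left, z up, the work surface at z = 0. Lengths are in m, angles in degrees, forces in N, time in s.
With the tool pointing down it reaches from about 0.325 to 0.85 m from the base axis. Payload 4.4 kg.
Tool frame: the origin (TCP) lies midway between the tips of the shut fingers; the grasp point (between the pads) lies 19 mm behind it; z points along the fingers, y is the line along which they close (so a half turn about z gives the same grasp; the last joint's range is limited). The gripper opens to 94 mm and grips with 3 to 60 N. Pads are 16 mm wide; open, the fingers measure 119 mm over their backs; the gripper's body (75 mm by 177 mm) begins 78 mm behind the grasp point.
Start: joints at [62.596, 11.837, 88.321, -0, 79.842, -8.623], TCP at [0.185, 0.544, 0.205] pointing down, gripper open.
Joint ranges: [-156.59, 156.59], [-49.26, 127.26], [12.9, 141.05], [-63.56, 243.56], [4.71, 150.69], [-161.64, 161.64]. Speed limits (degrees/s): [159.86, 159.86, 180, 180, 180, 180].

INTERFACE

Orientations are given as a 3x3 rotation matrix whose columns are the frame's x, y, z axes.
In Python, from cell import env gives the robot as it stands.
- The arm moves only by the tool send_rows, never from a script. Its argument "rows" is a list of rows, each an object of numbers: "x", "y", "z": the shift along the tool's x, y, z in m; "yaw": the turn about the tool's z in degrees; "jaw": the closure in counts, from 0 (fully open) to 255 (shut). In form: [{"x": .., "y": .., "z": .., "yaw": .., "jaw": ..}, ...]. A call has 1 to 5 rows; each row shifts and turns the commanded pose from where the row before left it, along the tool's axes as they then stand; what a row does not reach is not made up. A row lasts 1/12 s, in which the tool goes at most 41.7 mm and 7.16 degrees, less where a joint would pass 70% of its speed; a pose out of reach is approached as far as the arm can. A call is refused whole if a number of a shift passes 0.0417 or a number of a turn 7.16, either way. A call with a gripper value outside its range is refused whole. The fingers move at their own pace and stop on an object; the grip force is fixed at half the most. Time passes only in rows, so rows that do not move let the fingers close. It gives the time, the measured TCP pose, the force, the opening and the grip force at its end, in the units of the state.
- env.state(): the state, without advancing time (a new reading comes with each control period).
- env.get_image(name): name is "scene" or "top"; returns the picture (384x512x3 uint8, blue, green, red); there is no depth.
- env.camera_params(name): a dict with "mtx" (3x3 intrinsics, pixels), "eye" and "orientation" of the camera in the world. Camera axes: x right, y up, looking along -z (the intrinsics and any distortion apply to the point x, -y, -z); pixel columns grow to the right and rows downward; lengths in m; the calibration is good to about 2 mm. A picture is of the moment at which its call begins. camera_params takes no time and is no camera call.
- env.hand_in(): hands the job in; it is judged then, once.
The state is a dict: "t": time; "q": joint angles; "qd": joint speeds; "joint_efforts": joint torques, N m; "eef_pos": TCP position; "orientation": TCP orientation; "force": force on the tool from outside, world axes, zero at the start; "wrist_torque": the same for the moment, N m; "width": finger opening in m; "grip_force": force on a finger pad.
Only numpy, scipy, OpenCV 4.12 (cv2) and the standard library are available. Lean on these libraries where they do the work, as an engineer would, in place of code of your own. Each camera call takes 0.05 s, during which the arm holds its last target. There are 200 camera calls.

TASK

Set the rotary gear fixture for the next check: with a fingertip, push one of the spokes of its faceplate round until the arrow arm points straight at the tall pointed post, not at the short flat-topped one. Then push the clamp lever beside it round to its end stop, so that it points roughly towards the robot. Push gently and do not grip the spokes or the lever, leave the gear lying on its seat on the faceplate, and do not disturb the mug, the small carton and the bearing standing near the fixture.

Things in the scene. Friction and masses are not known exactly. Their poses are not given: they have to be found in the camera images.
- fixture: Fixed grey round base plate, 310 mm across, 12 mm thick, on the bench; origin at the centre of its underside, on the faceplate's vertical axis; z up. A lug on its -y side carries the clamp lever. The two posts stand on the rim at 0.9 rad to the left and to the right of its +x, either one on either side.
- faceplate (a joint): Angle of the faceplate about the vertical, rad, positive counter-clockwise from above; at 0 the arrow arm points along the fixture's +x (roughly away from the robot). Turns 3 rad either way, stays where it is left, needs about 2 N at a spoke. It is a steel disc 120 mm across, 44 to 65 mm above the bench, with the arrow arm and three ball-ended spokes at 90 degrees to each other.
- arrow_tip (a point): Tip of the arrow arm, 126 mm from the axis, 55 mm above the bench; the arrow head is a cone 26 mm across, 28 mm long.
- arrow_aim (a point): Empty point straight ahead of the arrow tip on the circle on which the posts stand (radius 142 mm); it lies at the post's centre, seen from above, when the arrow points straight at it.
- near_spoke (a point): Middle of the bare bar of the spoke opposite the arrow arm (on the robot's side at the start), 88 mm from the axis. Each spoke is a level round bar 12 mm thick, centre line 55 mm above the bench, bare from radius 65 to 108 mm, with a black ball 20 mm across at radius 118 mm; 37 mm of free height lie between bar and base plate.
- post_tall: Fixed tall steel index post with a pointed top, 14 mm thick, 70 mm tall on the base plate (point 82 mm above the bench), centre 142 mm from the axis; origin at its foot.
- post_short: Fixed short steel post with a flat top, 14 mm thick, 28 mm tall on the base plate (top 40 mm above the bench), centre 142 mm from the axis; origin at its foot. Not the target.
- lever (a joint): Angle of the clamp lever about its vertical pivot, rad: 0 = fully open (along the fixture's -y, to the robot's right), 1.4 = end stop, fully home (roughly along the fixture's -x, towards the robot); grows clockwise from above. Stays where it is left, needs about 1.5 N. Pivot at x = -20, y = -185 mm of the fixture, boss 34 mm across.
- lever_push (a point): Middle of the bare part of the clamp lever's arm, 52 mm from its pivot, 53 mm above the bench. The arm is a level round bar 12 mm thick, bare from 17 to 79 mm from the pivot.
- lever_knob (a point): Centre of the black ball, 26 mm across, at the end of the clamp lever, 92 mm from its pivot, 53 mm above the bench.
- gear: Loose steel gear wheel 66 mm across, 16 mm thick, lying on the faceplate's centre between three dowels 8 mm tall; origin at the centre of its underside, 65 mm above the bench. It turns with the faceplate and must stay there.
- mug: Loose green mug with handle, 92x129x96 mm, left of the fixture; origin under its centre. Leave alone.
- carton: Loose small upright carton, 36x36x74 mm, left of the fixture; origin under its centre. Leave alone.
- bearing: Loose ball bearing, 47 mm across, 14 mm thick, lying flat to the right in front of the lever; origin under its centre. Leave alone.
Things that resemble listed ones, but are neither listed nor needed, are in the scene too. What is shaped like the gear but purple or yellow is not meant.

How it is judged (in metres and radians):
On the way, in this order (a step that is already met when the one before it is completed fails the run):
1. the arrow arm points at the tall post (horizontal distance between arrow_aim and post_tall below 0.011 m), for 0.2 s.
2. the clamp lever is at its end stop (value of joint lever above 1.3 rad), for 0.2 s.
At the end, for the whole second after the job is handed in: Arrow points at the tall post to within 11 mm at the post (about 4.5 degrees), clamp lever at its end stop (above 1.3 of 1.4 rad), all at rest, gear within 12 mm of the axis and 7 mm of its seat, mug, carton and bearing within 15 mm of where they stood (horizontal distance between arrow_aim and post_tall below 0.011 m and value of joint lever above 1.3 rad and horizontal distance between gear and fixture below 0.012 m and z of gear in the frame of fixture below 0.072 m and velocity of joint faceplate between -0.05 and 0.05 rad/s and linear speed of gear below 0.02 m/s and distance of each of mug, carton, bearing from where it was at the start of the episode below 0.015 m); the robot touches nothing.
It fails at once if the gear is lifted or knocked off its seat (not (horizontal distance between gear and fixture below 0.012 m and z of gear in the frame of fixture below 0.072 m)).
It fails at once if a spoke, the arrow arm, the lever or the fixture is gripped or pushed hard, over 30 N (contact force between the fingers and fixture above 30 N).
It fails at once if the mug, carton or bearing is moved by more than 15 mm (distance of any of mug, carton, bearing from where it was at the start of the episode above 0.015 m).
It also fails if it takes over 64 s, if anything falls off the work surface, if the arm or the gripper's body presses on something with over 40 N, if the wrist force passes 120 N, or if a joint passes its speed limit or range.

## Working session

There is one attempt and no reset: what is moved stays moved. The work goes in short steps, Python scripts to look and compute and a tool call to move; the robot and the scene stay as the last step left them, time stands still between calls to the robot, and variables do not carry over. Pictures are saved under pics/ and viewed, at most 10 in all, crops included, and the job is handed in when it is done.

Besides the shell and the picture viewer there is one more tool, called after "Request:" by a JSON object that holds its "api" and its "payload". send_rows: Moves the arm, as the interface text tells. Its arguments: {"type":"object","properties":{"rows":{"type":"array"}},"required":["rows"]}

```bash
mkdir -p pics
cat > h.py <<'E'
from cell import env
import numpy as np, cv2
def ray(n,u,v):
    c=env.camera_params(n);K=np.array(c["mtx"]);d=np.linalg.solve(K,[u,v,1.]);R=np.array(c["orientation"])
    return np.array(c["eye"]),R@np.array([d[0],-d[1],-d[2]])
def at(n,u,v,z):
    e,d=ray(n,u,v);return (e+d*(z-e[2])/d[2]).round(4)
def px(n,p):
    c=env.camera_params(n);q=np.array(c["orientation"]).T@(np.array(p)-np.array(c["eye"]));a=np.array(c["mtx"])@[q[0],-q[1],-q[2]];return (a[:2]/a[2]).round(1)
E
python3 - <<'E'
from h import *
for n in("top","scene"):
    i=env.get_image(n);cv2.imwrite(f"pics/{n}0.png",i);cv2.imwrite(f"pics/{n}0b.png",cv2.resize(i,(800,600),interpolation=cv2.INTER_CUBIC));print(env.camera_params(n))
print(env.state())
E
```

```text
{'mtx': array([[356.12060367,   0.        , 249.33862434],
       [  0.        , 356.12060367, 194.35276136],
       [  0.        ,   0.        ,   1.        ]]), 'eye': array([ 0.3473667 , -0.04560533,  1.12125686]), 'orientation': array([[-0.00841813,  0.9808669 , -0.19449745],
       [-0.99996002, -0.00884371, -0.00131983],
       [-0.00301466,  0.19447857,  0.98090214]])}
{'mtx': array([[450.83680533,   0.        , 249.62616144],
       [  0.        , 450.83680533, 191.99750951],
       [  0.        ,   0.        ,   1.        ]]), 'eye': array([-0.29661409, -0.45638998,  1.15508276]), 'orientation': array([[ 0.45626823,  0.67539271, -0.57936516],
       [-0.88971779,  0.35715156, -0.2843326 ],
       [ 0.01488501,  0.64520342,  0.76386581]])}
{'t': 0.1, 'q': array([ 6.25968784e+01,  1.18820874e+01,  8.83946192e+01, -1.76356309e-03,
        7.98409965e+01, -8.62321875e+00]), 'qd': array([-0.16176657, -0.12974734, -0.17955052, -0.09836669,  0.0276163 ,
        0.00268824]), 'joint_efforts': array([ 4.90040895e-05, -3.71862924e+01, -2.82292020e+01,  7.00745545e-02,
        3.12574406e-02, -7.93159552e-05]), 'eef_pos': array([0.18480094, 0.54373738, 0.20439646]), 'orientation': array([[-9.46763870e-01,  3.21927524e-01, -9.18592418e-04],
       [ 3.21928714e-01,  9.46762127e-01, -1.83773657e-03],
       [ 2.78070529e-04, -2.03562386e-03, -9.99997889e-01]]), 'force': array([0.76802699, 0.46547605, 0.38075919]), 'wrist_torque': array([ 0.02779256, -0.02263854, -0.0033225 ]), 'grip_force': 0.0, 'width': 0.09399275212978721}
```

View pics/top0b.png

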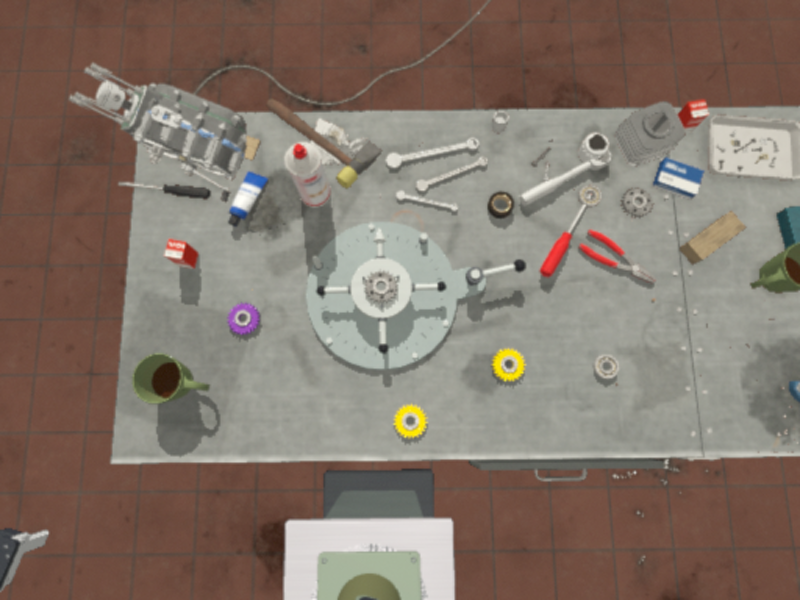

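View pics/scene0b.png

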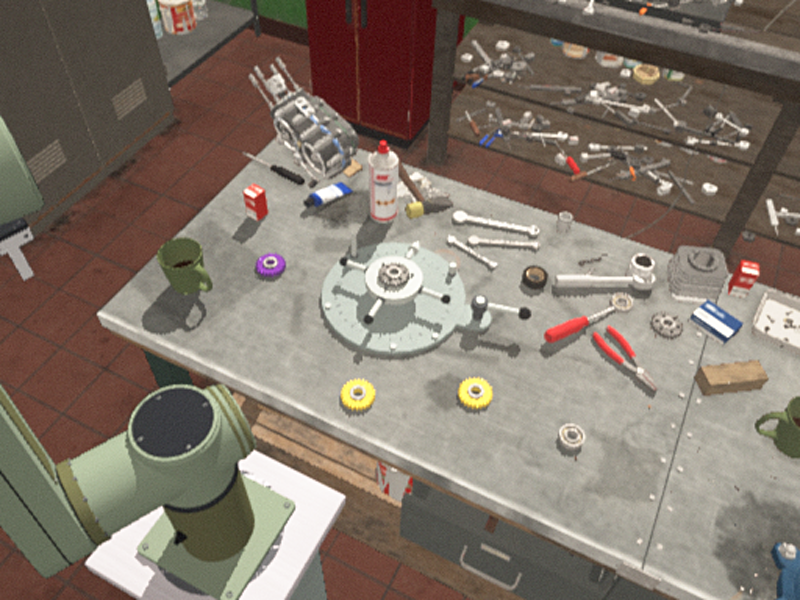

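The top view shows the fixture centred near (381,288) of the enlarged picture. The arrow points up, the lever points right to its knob at (519,266), and the bearing is at (606,367). In the scene view the tall post looks to be on the left (352,243) and the short one on the right (452,268).

Run:
```python
from h import *
i=cv2.imread("pics/top0.png")[135:245,190:350];cv2.imwrite("pics/tc.png",cv2.resize(i,None,fx=5,fy=5,interpolation=cv2.INTER_CUBIC))
i=cv2.imread("pics/scene0.png")[145:235,200:345];cv2.imwrite("pics/sc.png",cv2.resize(i,None,fx=5.5,fy=5.5,interpolation=cv2.INTER_CUBIC))
```

```text
(no output)
```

View pics/tc.png

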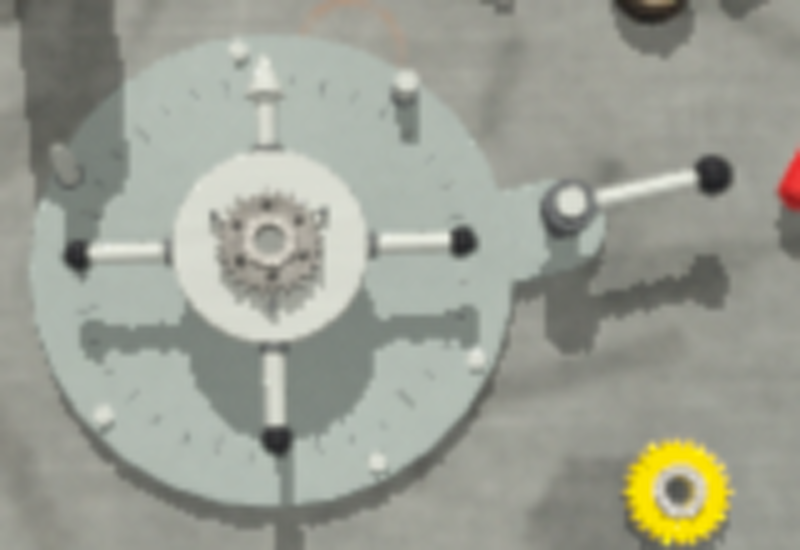

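View pics/sc.png

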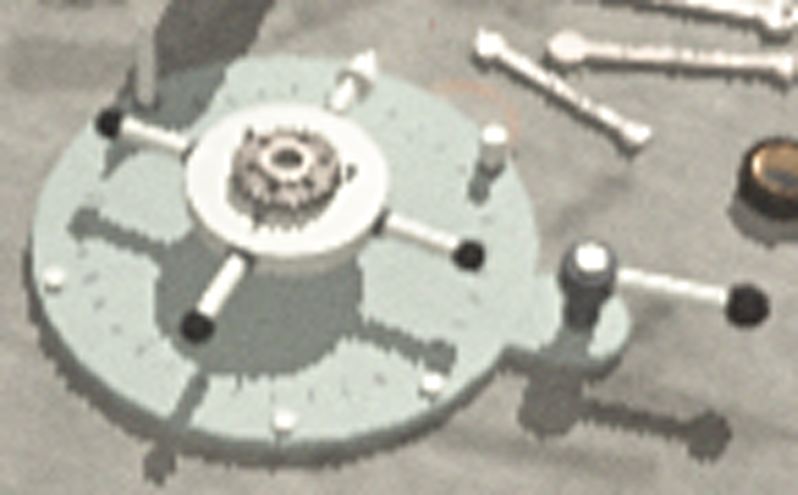

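Top crop: the ball ends are at (76,257), (463,241) and (276,439), and the arrow tip at (263,57). The tall post, standing in the shadow on the left, runs from (60,150) to (73,185). The short post top is at (405,84), the knob at (713,175), and the lever bar passes (650,189). In the scene crop the tall post is at about (145,30–105).

Run:
```python
from h import *
T=lambda u,v,z:at("top",190+u/5,135+v/5,z)
S=lambda u,v,z:at("scene",200+u/5.5,145+v/5.5,z)
L,R,N,A=T(76,257,.055),T(463,241,.055),T(276,439,.055),T(263,57,.055)
print("balls",L,R,N,A,"ctr",(L+R)/2, np.linalg.norm(L-R)/2)
print("sc",S(108,123,.055),S(470,257,.055),S(197,327,.055),S(368,57,.055))
d=L-R;c=(L+R)/2
th=np.degrees(np.arctan2(d[1],d[0]))-90
print("arrow heading",th,np.degrees(np.arctan2(*(A-N)[1::-1])))
for n,p in dict(tfoot=T(73,185,.012),ttop=T(60,150,.08),short=T(405,84,.04),Sfoot=S(147,103,.012),Sshort=S(494,132,.04)).items():
    e=p-c;print(n,p,np.linalg.norm(e[:2]),np.degrees(np.arctan2(e[1],e[0])))
print("knob",T(713,175,.053),S(748,305,.053),"bar",T(610,198,.053),T(695,180,.053),"boss base",T(571,207,.07))
print("bearing",at("top",606*.64,367*.64,.014),"mug",at("top",165*.64,378*.64,.09),"carton",at("top",181*.64,250*.64,.074))
print("bottle top",at("top",299*.64,150*.64,.2),at("scene",383*.64,215*.64,0), "yellow",T(680,490,.015))
```

```text
balls [0.5849 0.091  0.055 ] [ 0.5928 -0.1466  0.055 ] [ 0.4718 -0.031   0.055 ] [ 0.7123 -0.0243  0.055 ] ctr [ 0.58885 -0.0278   0.055  ] 0.11886564894871858
sc [0.5868 0.091  0.055 ] [ 0.5924 -0.1478  0.055 ] [ 0.4724 -0.032   0.055 ] [ 0.712  -0.0243  0.055 ]
arrow heading 1.9043348952468477 1.5957690576005683
tfoot [0.6419 0.0992 0.012 ] 0.1376346704141075 67.32889949360519
ttop [0.6458 0.0985 0.08  ] 0.13854599416800187 65.72888522368183
short [ 0.6986 -0.114   0.04  ] 0.1395546577510045 -38.146849841484645
Sfoot [0.6482 0.0991 0.012 ] 0.1400929423632754 64.93492663716069
Sshort [ 0.7036 -0.1152  0.04  ] 0.14424396867806988 -37.294920937300056
knob [ 0.6338 -0.3027  0.053 ] [ 0.6358 -0.3036  0.053 ] bar [ 0.6197 -0.2383  0.053 ] [ 0.6307 -0.2914  0.053 ] boss base [ 0.6099 -0.2113  0.07  ]
bearing [ 0.4351 -0.4719  0.014 ] mug [0.4159 0.3708 0.09  ] carton [0.6659 0.3634 0.074 ]
bottle top [0.8114 0.1151 0.2   ] [0.8082 0.1098 0.    ] yellow [ 0.4425 -0.2806  0.015 ]
```

```bash
cat >> h.py <<'E'
def plan(x,y,z,yh,n,start=None):
    "n rows from here to world x,y,z with tool y heading yh (deg), tool pointing down"
    s=env.state();R=np.array(s["orientation"]);p=np.array(s["eef_pos"]);h=np.degrees(np.arctan2(R[1,1],R[0,1]))
    if start: p=np.array(start[:3]);h=start[3]
    dy=-((yh-h+180)%360-180)/n;d=(np.array([x,y,z])-p)/n;out=[]
    for k in range(n):
        a=np.radians(h-k*dy);ey=np.array([np.cos(a),np.sin(a)]);ex=np.array([-ey[1],ey[0]])
        out.append([round(float(v),4) for v in(d[:2]@ex,d[:2]@ey,-d[2],dy)])
    print("at",p.round(4),round(h,2));[print(o) for o in out]
E
python3 -c "
from h import *
plan(.505,-.001,.2044,-18,20)"
```

```text
at [0.1848 0.5437 0.2044] 71.22
[-0.0239, -0.0206, -0.0, 4.461]
[-0.0255, -0.0187, -0.0, 4.461]
[-0.0268, -0.0167, -0.0, 4.461]
[-0.0281, -0.0145, -0.0, 4.461]
[-0.0291, -0.0123, -0.0, 4.461]
[-0.03, -0.01, -0.0, 4.461]
[-0.0307, -0.0076, -0.0, 4.461]
[-0.0312, -0.0052, -0.0, 4.461]
[-0.0315, -0.0028, -0.0, 4.461]
[-0.0316, -0.0003, -0.0, 4.461]
[-0.0315, 0.0021, -0.0, 4.461]
[-0.0313, 0.0046, -0.0, 4.461]
[-0.0308, 0.007, -0.0, 4.461]
[-0.0302, 0.0094, -0.0, 4.461]
[-0.0294, 0.0117, -0.0, 4.461]
[-0.0284, 0.0139, -0.0, 4.461]
[-0.0272, 0.0161, -0.0, 4.461]
[-0.0259, 0.0182, -0.0, 4.461]
[-0.0244, 0.0201, -0.0, 4.461]
[-0.0227, 0.0219, -0.0, 4.461]
```

Request:
{"api": "send_rows", "payload": {"rows": [{"x":-0.024,"y":-0.021,"z":0,"yaw":4.46,"jaw":255},{"x":-0.0255,"y":-0.0185,"z":0,"yaw":4.46,"jaw":255},{"x":-0.027,"y":-0.0165,"z":0,"yaw":4.46,"jaw":255},{"x":-0.028,"y":-0.0145,"z":0,"yaw":4.46,"jaw":255},{"x":-0.029,"y":-0.0125,"z":0,"yaw":4.46,"jaw":255}]}}

```text
t: 0.52
eef_pos: [0.2654, 0.4065, 0.2049]
orientation: [[-0.752, 0.66, -0.001], [0.66, 0.752, -0.001], [-0.0, -0.001, -1.0]]
force: [0.2, -0.5, -0.2]
width: 0.0645
grip_force: 0.0
```

Request:
{"api": "send_rows", "payload": {"rows": [{"x":-0.03,"y":-0.01,"z":0,"yaw":4.46,"jaw":255},{"x":-0.0305,"y":-0.0075,"z":0,"yaw":4.46,"jaw":255},{"x":-0.031,"y":-0.005,"z":0,"yaw":4.46,"jaw":255},{"x":-0.0315,"y":-0.003,"z":0,"yaw":4.46,"jaw":255},{"x":-0.0315,"y":0,"z":0,"yaw":4.46,"jaw":255}]}}

```text
t: 0.93
eef_pos: [0.3456, 0.2709, 0.2051]
orientation: [[-0.445, 0.896, -0.001], [0.896, 0.445, -0.0], [-0.0, -0.001, -1.0]]
force: [0.5, 0.6, 0.0]
width: 0.0309
grip_force: 0.0
```

Request:
{"api": "send_rows", "payload": {"rows": [{"x":-0.0315,"y":0.002,"z":0,"yaw":4.46,"jaw":255},{"x":-0.0315,"y":0.0045,"z":0,"yaw":4.46,"jaw":255},{"x":-0.031,"y":0.007,"z":0,"yaw":4.46,"jaw":255},{"x":-0.03,"y":0.0095,"z":0,"yaw":4.46,"jaw":255},{"x":-0.0295,"y":0.0115,"z":0,"yaw":4.46,"jaw":255}]}}

```text
t: 1.35
eef_pos: [0.4258, 0.1344, 0.2052]
orientation: [[-0.071, 0.997, -0.0], [0.997, 0.071, 0.0], [0.0, -0.0, -1.0]]
force: [0.6, 1.4, -0.4]
width: 0.0008
grip_force: 0.0
```

Request:
{"api": "send_rows", "payload": {"rows": [{"x":-0.0285,"y":0.014,"z":0,"yaw":4.46,"jaw":255},{"x":-0.027,"y":0.016,"z":0,"yaw":4.46,"jaw":255},{"x":-0.026,"y":0.018,"z":0,"yaw":4.46,"jaw":255},{"x":-0.0245,"y":0.02,"z":0,"yaw":4.46,"jaw":255},{"x":-0.0225,"y":0.022,"z":0,"yaw":4.46,"jaw":255}]}}

```text
t: 1.77
eef_pos: [0.5056, -0.0018, 0.205]
orientation: [[0.313, 0.95, -0.001], [0.95, -0.313, 0.0], [-0.0, -0.001, -1.0]]
force: [0.3, 0.0, -1.0]
width: 0.0002
grip_force: 0.0
```

```bash
python3 -c "
from h import *
i=env.get_image('scene');cv2.imwrite('pics/s1.png',cv2.resize(i[60:270,130:400],None,fx=2.9,fy=2.8,interpolation=cv2.INTER_CUBIC))
s=env.state();print(s['t'],s['width'],s['force'])
plan(.505,-.001,.036,-18,6)"
```

```text
1.8167 0.0005442475792982817 [ 2.49214843 -2.95357893  0.97779217]
at [ 0.5087 -0.0066  0.2052] -18.58
[0.0007, -0.0009, 0.0282, -0.0968]
[0.0007, -0.0009, 0.0282, -0.0968]
[0.0007, -0.0009, 0.0282, -0.0968]
[0.0007, -0.0009, 0.0282, -0.0968]
[0.0007, -0.0009, 0.0282, -0.0968]
[0.0007, -0.0009, 0.0282, -0.0968]
```

View pics/s1.png

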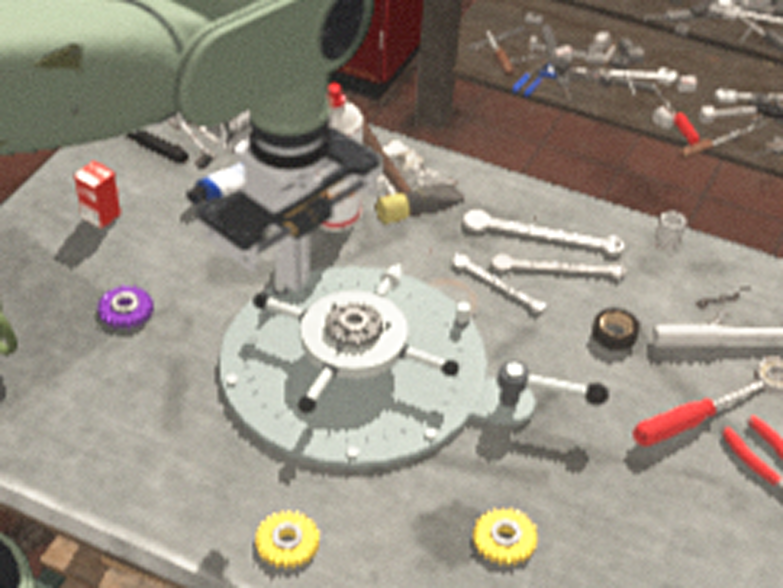

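The gripper is shut above the fixture and its fingers point down around (293,260) in the crop. All loose objects are where they were. I'll descend beside the near spoke.

Request:
{"api": "send_rows", "payload": {"rows": [{"z":0.015,"jaw":255},{"z":0.03,"jaw":255},{"z":0.03,"jaw":255},{"z":0.03,"jaw":255}]}}

```text
validation failed for argument at $.ro...
```

Request:
{"api": "send_rows", "payload": {"rows": [{"z":0.03,"jaw":255},{"z":0.02,"jaw":255},{"z":0.013,"jaw":255},{"z":0,"jaw":255},{"z":0,"jaw":255}]}}

```text
validation failed for argument at $.ro...
```

```bash
python3 -c "
from h import *
c=np.array([.589,-.028]);s=env.state();d=s['eef_pos'][:2]-c;print(np.linalg.norm(d),np.degrees(np.arctan2(d[1],d[0])),s['force'])
plan(.505,-.001,.036,-18,1)"
```

```text
0.0831007091903013 165.09122496138502 [ 2.49214843 -2.95357893  0.97779217]
at [ 0.5087 -0.0066  0.2052] -18.58
[0.0041, -0.0053, 0.1692, -0.581]
```

Request:
{"api": "send_rows", "payload": {"rows": [{"x":0,"y":0,"z":0.015,"yaw":0,"jaw":255},{"x":0,"y":0,"z":0.03,"yaw":0,"jaw":255},{"x":0,"y":0,"z":0.03,"yaw":0,"jaw":255},{"x":0,"y":0,"z":0.03,"yaw":0,"jaw":255}]}}

```text
t: 2.15
eef_pos: [0.5054, -0.0003, 0.0993]
orientation: [[0.309, 0.951, 0.001], [0.951, -0.309, -0.0], [0.0, 0.001, -1.0]]
force: [0.0, 0.7, 0.1]
width: 0.0004
grip_force: 0.0
```

Request:
{"api": "send_rows", "payload": {"rows": [{"x":0,"y":0,"z":0.03,"yaw":0,"jaw":255},{"x":0,"y":0,"z":0.02,"yaw":0,"jaw":255},{"x":0,"y":0,"z":0.013,"yaw":0,"jaw":255},{"x":0,"y":0,"z":0,"yaw":0,"jaw":255},{"x":0,"y":0,"z":0,"yaw":0,"jaw":255}]}}

```text
t: 2.57
eef_pos: [0.5044, 0.0, 0.0366]
orientation: [[0.308, 0.951, -0.003], [0.951, -0.308, 0.0], [-0.0, -0.003, -1.0]]
force: [0.3, 0.7, -0.1]
width: 0.0002
grip_force: 0.0
```

```bash
python3 -c "
from h import *
c=np.array([.589,-.028]);s=env.state();d=s['eef_pos'][:2]-c;print(np.linalg.norm(d),np.degrees(np.arctan2(d[1],d[0])),s['force'])
plan(.505,-.001,.036,-18,1)"
```

```text
0.08911044112660796 161.66214353755092 [ 0.32441943  0.69154542 -0.11552829]
at [0.5044 0.     0.0366] -17.97
[-0.0008, 0.0009, 0.0006, 0.0337]
```

Request:
{"api": "send_rows", "payload": {"rows": [{"x":-0.0047,"y":0.0001,"z":0,"yaw":-3,"jaw":255},{"x":-0.0047,"y":0.0001,"z":0,"yaw":-3,"jaw":255},{"x":-0.0047,"y":0.0001,"z":0,"yaw":-3,"jaw":255},{"x":-0.0047,"y":0.0001,"z":0,"yaw":-3,"jaw":255},{"x":-0.0047,"y":0.0001,"z":0,"yaw":-3,"jaw":255}]}}

```text
t: 2.98
eef_pos: [0.5025, -0.0228, 0.0392]
orientation: [[0.049, 0.999, 0.003], [0.999, -0.049, 0.001], [0.001, 0.003, -1.0]]
force: [-1.0, 3.0, -1.1]
width: 0.0003
grip_force: 1.2
```

Request:
{"api": "send_rows", "payload": {"rows": [{"x":-0.0047,"y":0.0001,"z":0,"yaw":-3,"jaw":255},{"x":-0.0047,"y":0.0001,"z":0,"yaw":-3,"jaw":255},{"x":-0.0047,"y":0.0001,"z":0,"yaw":-3,"jaw":255},{"x":-0.0047,"y":0.0001,"z":0,"yaw":-3,"jaw":255},{"x":-0.0047,"y":0.0001,"z":0,"yaw":-3,"jaw":255}]}}

```text
t: 3.4
eef_pos: [0.5043, -0.0461, 0.0392]
orientation: [[-0.211, 0.978, 0.003], [0.978, 0.211, 0.001], [0.0, 0.003, -1.0]]
force: [0.9, 2.7, -0.2]
width: 0.0005
grip_force: 1.2
```

```bash
cat >> h.py <<'E'
def pol():
    c=np.array([.589,-.028]);s=env.state();d=s['eef_pos'][:2]-c;R=s['orientation'];print(np.linalg.norm(d),np.degrees(np.arctan2(d[1],d[0]))%360,'yh',np.degrees(np.arctan2(R[1,1],R[0,1])),s['force'],s['eef_pos'],s['t'])
E
python3 -c "
from h import *
pol()"
```

```text
0.08665830488509765 192.08091586632628 yh 12.167775671957472 [ 0.87387214  2.73142857 -0.19371212] [ 0.50426092 -0.04613697  0.03917927] 3.4
```

Request:
{"api": "send_rows", "payload": {"rows": [{"x":-0.0047,"y":0.0001,"z":0,"yaw":-3,"jaw":255},{"x":-0.0047,"y":0.0001,"z":0,"yaw":-3,"jaw":255},{"x":-0.0047,"y":0.0001,"z":0,"yaw":-3,"jaw":255},{"x":-0.0047,"y":0.0001,"z":0,"yaw":-3,"jaw":255},{"x":-0.0047,"y":0.0001,"z":0,"yaw":-3,"jaw":255}]}}

```text
t: 3.82
eef_pos: [0.5117, -0.0682, 0.0391]
orientation: [[-0.457, 0.89, 0.002], [0.89, 0.457, 0.001], [-0.0, 0.003, -1.0]]
force: [-0.4, 2.8, 0.2]
width: 0.0004
grip_force: 1.2
```

Request:
{"api": "send_rows", "payload": {"rows": [{"x":-0.0047,"y":0.0001,"z":0,"yaw":-3,"jaw":255},{"x":-0.0047,"y":0.0001,"z":0,"yaw":-3,"jaw":255},{"x":-0.0047,"y":0.0001,"z":0,"yaw":-3,"jaw":255},{"x":-0.0047,"y":0.0001,"z":0,"yaw":-3,"jaw":255},{"x":-0.0047,"y":0.0001,"z":0,"yaw":-3,"jaw":255}]}}

```text
t: 4.23
eef_pos: [0.5246, -0.0875, 0.0391]
orientation: [[-0.671, 0.741, 0.002], [0.741, 0.671, 0.001], [-0.0, 0.002, -1.0]]
force: [-1.0, 3.2, 0.1]
width: 0.0005
grip_force: 1.2
```

```bash
python3 -c "
from h import *
i=env.get_image('top');cv2.imwrite('pics/t2.png',i);cv2.imwrite('pics/t2c.png',cv2.resize(i[135:245,190:350],None,fx=5,fy=5,interpolation=cv2.INTER_CUBIC))
pol()"
```

```text
0.08785860329647066 223.5152862526518 yh 42.25991638939947 [-1.21205529  1.28323368 -0.81435773] [ 0.52528576 -0.08849487  0.03919516] 4.2833
```

View pics/t2c.png

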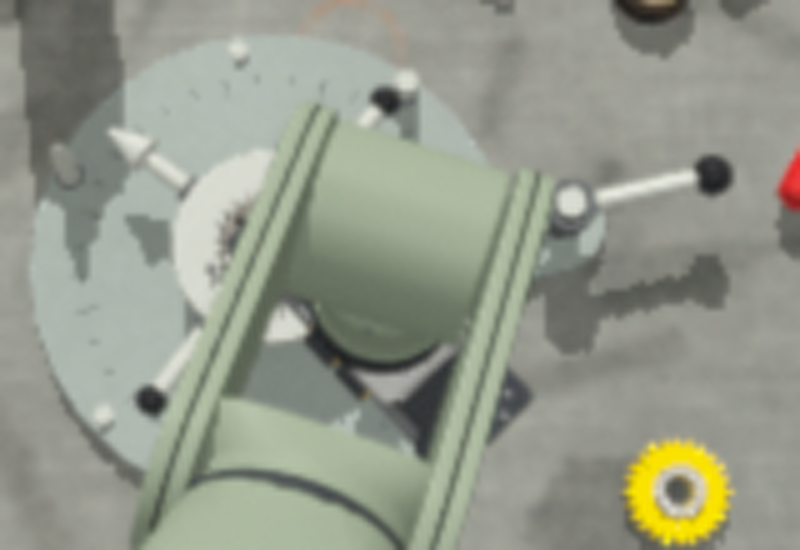

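Mid-push: the arrow tip is at (112,130), with balls at (386,99) and (152,400). The tall post is still ahead of the arrow at (67,165).

```bash
python3 -c "
from h import *
T=lambda u,v,z:at('top',190+u/5,135+v/5,z)
c=np.array([.589,-.028])
for p in (T(112,130,.055),T(386,99,.055),T(152,400,.055)):
  d=p[:2]-c;print(p,np.linalg.norm(d),np.degrees(np.arctan2(d[1],d[0])))
d=T(152,400,.055)-T(386,99,.055);d=-d;print(np.degrees(np.arctan2(d[1],d[0]))+90)
"
```

```text
[0.6656 0.0699 0.055 ] 0.12430595319613619 51.95927018314775
[ 0.6841 -0.101   0.055 ] 0.11988748892190551 -37.51031428915984
[0.496  0.0437 0.055 ] 0.11743036234296476 142.36893596219204
52.42993594230782
```

Request:
{"api": "send_rows", "payload": {"rows": [{"x":-0.0046,"y":0.0001,"z":0,"yaw":-3,"jaw":255},{"x":-0.0046,"y":0.0001,"z":0,"yaw":-3,"jaw":255},{"x":-0.0046,"y":0.0001,"z":0,"yaw":-3,"jaw":255},{"x":-0.0031,"y":0,"z":0,"yaw":-2,"jaw":255},{"x":0,"y":0,"z":0,"yaw":0,"jaw":255}]}}

```text
t: 4.7
eef_pos: [0.5371, -0.0998, 0.0388]
orientation: [[-0.799, 0.602, 0.002], [0.602, 0.799, -0.0], [-0.002, 0.001, -1.0]]
force: [-0.5, 1.1, 0.8]
width: 0.0003
grip_force: 0.4
```

```bash
python3 -c "
from h import *
i=env.get_image('top');cv2.imwrite('pics/t3.png',i);cv2.imwrite('pics/t3c.png',cv2.resize(i[135:235,190:290],None,fx=6,fy=6,interpolation=cv2.INTER_CUBIC))
pol()"
```

```text
0.0886868844836793 234.10195483096575 yh 52.93749738904765 [-0.64239537  1.14073755  0.41669423] [ 0.53699891 -0.09984184  0.03867988] 4.75
```

View pics/t3c.png

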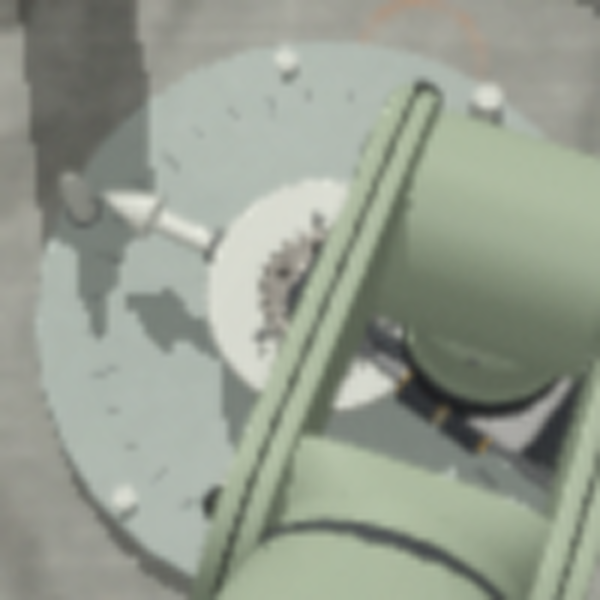

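The arrow tip at (104,195) nearly meets the tall post, which runs from its point at (70,176) to its foot at (87,217).

```bash
python3 -c "
from h import *
T=lambda u,v,z:at('top',190+u/6,135+v/6,z)
c=np.array([.589,-.028])
for p in (T(104,195,.055),T(210,244,.055),T(71,177,.08),T(87,217,.012),T(80,196,.047)):
  d=p[:2]-c;print(p,np.linalg.norm(d),np.degrees(np.arctan2(d[1],d[0])))
"
```

```text
[0.6448 0.0853 0.055 ] 0.1262954076758138 63.779855510688094
[0.6182 0.0304 0.055 ] 0.06529318494299385 63.43494882292201
[0.6474 0.0991 0.08  ] 0.13987483690785843 65.32213084635143
[0.6447 0.0995 0.012 ] 0.13913568916708613 66.40127559098624
[0.6466 0.0988 0.047 ] 0.13926952286842947 65.56966437300254
```

Request:
{"api": "send_rows", "payload": {"rows": [{"x":-0.0015,"y":0,"z":0,"yaw":-1,"jaw":255},{"x":-0.0015,"y":0,"z":0,"yaw":-1,"jaw":255},{"x":0,"y":0,"z":0,"yaw":0,"jaw":255},{"x":0,"y":0,"z":0,"yaw":0,"jaw":255},{"x":0,"y":0,"z":0,"yaw":0,"jaw":255}]}}

```text
t: 5.17
eef_pos: [0.5386, -0.1015, 0.0375]
orientation: [[-0.819, 0.573, 0.0], [0.573, 0.819, -0.0], [-0.0, -0.0, -1.0]]
force: [-0.8, 0.1, 0.9]
width: 0.0006
grip_force: 0.5
```

```bash
python3 -c "
from h import *
pol()"
```

```text
0.08912603075083744 235.59191509382887 yh 55.005375911827464 [-0.76454142  0.07793888  0.9345971 ] [ 0.53863636 -0.10153199  0.03752014] 5.1667
```

Request:
{"api": "send_rows", "payload": {"rows": [{"x":0.004,"y":0,"z":0,"yaw":0,"jaw":255},{"x":0.008,"y":0,"z":0,"yaw":0,"jaw":255},{"x":0.008,"y":0,"z":0,"yaw":0,"jaw":255},{"x":0,"y":0,"z":-0.015,"yaw":0,"jaw":255},{"x":0,"y":0,"z":-0.03,"yaw":0,"jaw":255}]}}

```text
t: 5.58
eef_pos: [0.5171, -0.0879, 0.0787]
orientation: [[-0.819, 0.573, -0.01], [0.573, 0.82, 0.003], [0.01, -0.003, -1.0]]
force: [-0.5, 0.6, -0.2]
width: 0.0004
grip_force: 0.0
```

Request:
{"api": "send_rows", "payload": {"rows": [{"x":0,"y":0,"z":-0.03,"yaw":0,"jaw":255},{"x":0,"y":0,"z":-0.03,"yaw":0,"jaw":255},{"x":0,"y":0,"z":-0.015,"yaw":0,"jaw":255},{"x":0,"y":0,"z":0,"yaw":0,"jaw":255},{"x":0,"y":0,"z":0,"yaw":0,"jaw":255}]}}

```text
t: 6.0
eef_pos: [0.5222, -0.0898, 0.158]
orientation: [[-0.82, 0.573, 0.002], [0.573, 0.82, -0.001], [-0.002, 0.0, -1.0]]
force: [0.0, -0.0, -1.5]
width: 0.0005
grip_force: 0.0
```

```bash
python3 -c "
from h import *
plan(.653,-.257,.158,-48,15)"
```

```text
at [ 0.5222 -0.0898  0.158 ] 55.04
[-0.0135, -0.0041, -0.0, 6.8691]
[-0.0139, -0.0025, -0.0, 6.8691]
[-0.0141, -0.0008, -0.0, 6.8691]
[-0.0141, 0.0009, -0.0, 6.8691]
[-0.0139, 0.0026, -0.0, 6.8691]
[-0.0135, 0.0042, -0.0, 6.8691]
[-0.0129, 0.0058, -0.0, 6.8691]
[-0.0121, 0.0073, -0.0, 6.8691]
[-0.0112, 0.0087, -0.0, 6.8691]
[-0.01, 0.01, -0.0, 6.8691]
[-0.0088, 0.0111, -0.0, 6.8691]
[-0.0074, 0.0121, -0.0, 6.8691]
[-0.0059, 0.0129, -0.0, 6.8691]
[-0.0043, 0.0135, -0.0, 6.8691]
[-0.0027, 0.0139, -0.0, 6.8691]
```

Request:
{"api": "send_rows", "payload": {"rows": [{"x":-0.0135,"y":-0.004,"z":0,"yaw":6.87,"jaw":255},{"x":-0.014,"y":-0.0025,"z":0,"yaw":6.87,"jaw":255},{"x":-0.014,"y":-0.001,"z":0,"yaw":6.87,"jaw":255},{"x":-0.014,"y":0.001,"z":0,"yaw":6.87,"jaw":255},{"x":-0.014,"y":0.0025,"z":0,"yaw":6.87,"jaw":255}]}}

```text
t: 6.42
eef_pos: [0.5639, -0.1451, 0.1542]
orientation: [[-0.348, 0.938, -0.005], [0.938, 0.348, 0.002], [0.004, -0.004, -1.0]]
force: [-0.1, -0.4, 0.3]
width: 0.0
grip_force: 0.0
```

Request:
{"api": "send_rows", "payload": {"rows": [{"x":-0.0135,"y":0.004,"z":0,"yaw":6.87,"jaw":255},{"x":-0.013,"y":0.006,"z":0,"yaw":6.87,"jaw":255},{"x":-0.012,"y":0.0075,"z":0,"yaw":6.87,"jaw":255},{"x":-0.011,"y":0.0085,"z":0,"yaw":6.87,"jaw":255},{"x":-0.01,"y":0.01,"z":0,"yaw":6.87,"jaw":255}]}}

```text
t: 6.83
eef_pos: [0.6076, -0.2006, 0.1539]
orientation: [[0.242, 0.97, -0.005], [0.97, -0.242, 0.002], [0.001, -0.006, -1.0]]
force: [0.5, -0.6, 0.2]
width: 0.0001
grip_force: 0.0
```

Request:
{"api": "send_rows", "payload": {"rows": [{"x":-0.009,"y":0.011,"z":0,"yaw":6.87,"jaw":255},{"x":-0.0075,"y":0.012,"z":0,"yaw":6.87,"jaw":255},{"x":-0.006,"y":0.013,"z":0,"yaw":6.87,"jaw":255},{"x":-0.0045,"y":0.0135,"z":0,"yaw":6.87,"jaw":255},{"x":-0.0025,"y":0.014,"z":0,"yaw":6.87,"jaw":255}]}}

```text
t: 7.25
eef_pos: [0.6511, -0.2569, 0.1536]
orientation: [[0.748, 0.664, -0.005], [0.664, -0.748, 0.003], [-0.002, -0.005, -1.0]]
force: [1.1, 0.4, -0.1]
width: 0.0004
grip_force: 0.0
```

```bash
python3 -c "
from h import *
i=env.get_image('top');i=env.get_image('top');cv2.imwrite('pics/t4.png',i);cv2.imwrite('pics/t4c.png',cv2.resize(i[135:245,190:350],None,fx=5,fy=5,interpolation=cv2.INTER_CUBIC))
plan(.653,-.257,.04,-48,5)"
```

```text
at [ 0.6516 -0.2581  0.1538] -48.09
[0.0004, 0.0, 0.0228, -0.0189]
[0.0004, 0.0, 0.0228, -0.0189]
[0.0004, 0.0, 0.0228, -0.0189]
[0.0004, 0.0, 0.0228, -0.0189]
[0.0004, 0.0, 0.0228, -0.0189]
```

View pics/t4c.png

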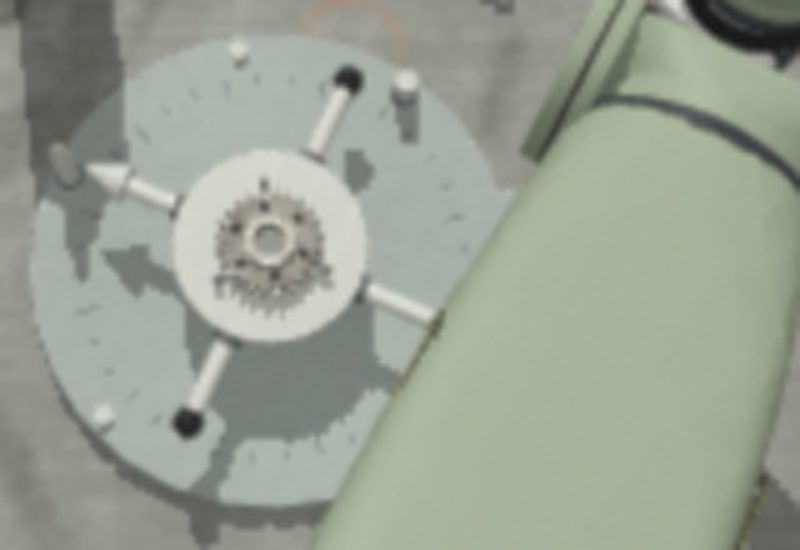

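The arrow tip is at (87,167), right against the tall post at (66,163), with the gear on its seat and balls at (347,78) and (188,422).

```bash
python3 -c "
from h import *
T=lambda u,v,z:at('top',190+u/5,135+v/5,z)
a,b,t=T(347,78,.055),T(188,422,.055),T(87,167,.055)
d=b-a;print(np.degrees(np.arctan2(d[1],d[0]))-90);c=np.array([.589,-.028]);d=t[:2]-c;print(np.degrees(np.arctan2(d[1],d[0])),(a+b)/2)
d=T(66,163,.047)[:2]-c;print(np.degrees(np.arctan2(d[1],d[0])))
"
```

```text
65.39200048906147
64.93320697813728 [ 0.59025 -0.02745  0.055  ]
65.56283301477892
```

Request:
{"api": "send_rows", "payload": {"rows": [{"x":0,"y":0,"z":0.015,"yaw":0,"jaw":255},{"x":0,"y":0,"z":0.025,"yaw":0,"jaw":255},{"x":0,"y":0,"z":0.025,"yaw":0,"jaw":255},{"x":0,"y":0,"z":0.025,"yaw":0,"jaw":255},{"x":0,"y":0,"z":0.025,"yaw":0,"jaw":255}]}}

```text
t: 7.77
eef_pos: [0.6507, -0.2557, 0.0394]
orientation: [[0.741, 0.672, -0.003], [0.672, -0.741, 0.002], [-0.001, -0.004, -1.0]]
force: [0.3, 0.2, 0.5]
width: 0.0005
grip_force: 0.0
```

Request:
{"api": "send_rows", "payload": {"rows": [{"x":0,"y":0,"z":0,"yaw":0,"jaw":255},{"x":0,"y":0,"z":0,"yaw":0,"jaw":255}]}}

```text
t: 7.93
eef_pos: [0.6496, -0.2553, 0.0389]
orientation: [[0.742, 0.67, -0.007], [0.671, -0.742, 0.004], [-0.002, -0.007, -1.0]]
force: [-0.7, 0.3, -0.3]
width: 0.0007
grip_force: 0.0
```

Request:
{"api": "send_rows", "payload": {"rows": [{"x":-0.004,"y":-0.0001,"z":0,"yaw":4,"jaw":255},{"x":-0.004,"y":-0.0001,"z":0,"yaw":4,"jaw":255},{"x":-0.004,"y":-0.0001,"z":0,"yaw":4,"jaw":255},{"x":-0.004,"y":-0.0001,"z":0,"yaw":4,"jaw":255},{"x":-0.004,"y":-0.0001,"z":0,"yaw":4,"jaw":255}]}}

```text
t: 8.35
eef_pos: [0.6378, -0.2682, 0.0452]
orientation: [[0.928, 0.372, 0.005], [0.372, -0.928, -0.001], [0.004, 0.003, -1.0]]
force: [2.4, 0.4, -0.4]
width: 0.0006
grip_force: 0.9
```

Request:
{"api": "send_rows", "payload": {"rows": [{"x":-0.004,"y":-0.0001,"z":0,"yaw":4,"jaw":255},{"x":-0.004,"y":-0.0001,"z":0,"yaw":4,"jaw":255},{"x":-0.004,"y":-0.0001,"z":0,"yaw":4,"jaw":255},{"x":-0.004,"y":-0.0001,"z":0,"yaw":4,"jaw":255},{"x":-0.004,"y":-0.0001,"z":0,"yaw":4,"jaw":255}]}}

```text
t: 8.77
eef_pos: [0.6186, -0.2729, 0.0455]
orientation: [[0.999, 0.032, 0.006], [0.032, -0.999, -0.002], [0.006, 0.002, -1.0]]
force: [1.5, 0.3, 0.5]
width: 0.0004
grip_force: 0.8
```

```bash
cat >> h.py <<'E'
def lev():
    c=np.array([.613,-.212]);s=env.state();d=s['eef_pos'][:2]-c;R=s['orientation'];print(np.linalg.norm(d),np.degrees(np.arctan2(d[1],d[0])),'yh',np.degrees(np.arctan2(R[1,1],R[0,1])),s['force'],s['eef_pos'],s['t'],s['q'])
E
python3 -c "
from h import *
lev()"
```

```text
0.061121281808753786 -84.74909105991412 yh -88.1419421037291 [1.51990197 0.26387691 0.49355611] [ 0.61859366 -0.27286478  0.04545897] 8.7667 [-3.11648374e+01  3.24139322e+01  8.02742631e+01  7.97581551e-02
  6.69784307e+01  5.69457916e+01]
```

Request:
{"api": "send_rows", "payload": {"rows": [{"x":0,"y":0,"z":0.004,"yaw":0,"jaw":255},{"x":0,"y":0,"z":0.004,"yaw":0,"jaw":255},{"x":-0.004,"y":-0.0005,"z":0,"yaw":4,"jaw":255},{"x":-0.004,"y":-0.0005,"z":0,"yaw":4,"jaw":255},{"x":-0.004,"y":-0.0005,"z":0,"yaw":4,"jaw":255}]}}

```text
t: 9.18
eef_pos: [0.6058, -0.2719, 0.0357]
orientation: [[0.985, -0.175, 0.003], [-0.175, -0.985, -0.003], [0.003, 0.002, -1.0]]
force: [1.1, -1.9, 0.4]
width: 0.0007
grip_force: 1.1
```

Request:
{"api": "send_rows", "payload": {"rows": [{"x":-0.004,"y":-0.0002,"z":0,"yaw":4,"jaw":255},{"x":-0.004,"y":-0.0002,"z":0,"yaw":4,"jaw":255},{"x":-0.004,"y":-0.0002,"z":0,"yaw":4,"jaw":255},{"x":-0.004,"y":-0.0002,"z":0,"yaw":4,"jaw":255},{"x":-0.004,"y":-0.0002,"z":0,"yaw":4,"jaw":255}]}}

```text
t: 9.6
eef_pos: [0.5867, -0.2651, 0.0356]
orientation: [[0.865, -0.501, 0.002], [-0.501, -0.865, -0.003], [0.004, 0.002, -1.0]]
force: [0.8, -3.1, 1.4]
width: 0.0004
grip_force: 1.1
```

```bash
python3 -c "
from h import *
lev()"
```

```text
0.05922395654932111 -116.35378406736844 yh -120.0814219600035 [ 0.84827622 -3.09914385  1.38108412] [ 0.58670974 -0.26506882  0.03561824] 9.6 [-31.95696131  29.83848333  85.64952229  -0.10445741  64.30820476
  88.16940228]
```

Request:
{"api": "send_rows", "payload": {"rows": [{"x":-0.004,"y":-0.0002,"z":0,"yaw":4,"jaw":255},{"x":-0.004,"y":-0.0002,"z":0,"yaw":4,"jaw":255},{"x":-0.004,"y":-0.0002,"z":0,"yaw":4,"jaw":255},{"x":-0.004,"y":-0.0002,"z":0,"yaw":4,"jaw":255},{"x":-0.002,"y":0,"z":0,"yaw":2,"jaw":255}]}}

```text
t: 10.02
eef_pos: [0.5723, -0.253, 0.0353]
orientation: [[0.669, -0.744, 0.001], [-0.744, -0.669, -0.002], [0.002, 0.001, -1.0]]
force: [0.5, -1.8, 0.2]
width: 0.0006
grip_force: 1.0
```

Request:
{"api": "send_rows", "payload": {"rows": [{"x":-0.0015,"y":0,"z":0,"yaw":1.5,"jaw":255},{"x":-0.0015,"y":0,"z":0,"yaw":1.5,"jaw":255}]}}

```text
t: 10.18
eef_pos: [0.5707, -0.2512, 0.0354]
orientation: [[0.63, -0.777, 0.001], [-0.777, -0.63, -0.003], [0.003, 0.001, -1.0]]
force: [0.3, -4.7, 0.7]
width: 0.0006
grip_force: 2.1
```

```bash
python3 -c "
from h import *
lev()
i=env.get_image('scene');cv2.imwrite('pics/s5.png',i);cv2.imwrite('pics/s5c.png',cv2.resize(i[145:245,200:345],None,fx=5.5,fy=5.5,interpolation=cv2.INTER_CUBIC))"
```

```text
0.057725864673616276 -137.18876760805784 yh -140.94780147998125 [ 0.33480837 -4.72781172  0.74968731] [ 0.5706525  -0.25122964  0.03541328] 10.1833 [-31.64498013  27.79117427  88.82730695  -0.12772989  63.21664214
 109.36012513]
```

Request:
{"api": "send_rows", "payload": {"rows": [{"x":-0.001,"y":0,"z":0,"yaw":1,"jaw":255},{"x":-0.001,"y":0,"z":0,"yaw":1,"jaw":255}]}}

```text
t: 10.4
eef_pos: [0.5701, -0.251, 0.0355]
orientation: [[0.602, -0.798, 0.003], [-0.798, -0.602, -0.005], [0.006, 0.001, -1.0]]
force: [1.2, -8.5, -1.4]
width: 0.0
grip_force: 3.9
```

Request:
{"api": "send_rows", "payload": {"rows": [{"x":-0.001,"y":0,"z":0,"yaw":1,"jaw":255},{"x":0,"y":0,"z":0,"yaw":0,"jaw":255}]}}

```text
t: 10.57
eef_pos: [0.5698, -0.2509, 0.0356]
orientation: [[0.588, -0.809, 0.004], [-0.809, -0.588, -0.007], [0.008, 0.001, -1.0]]
force: [2.3, -7.8, -2.0]
width: 0.0005
grip_force: 4.1
```

```bash
python3 -c "
from h import *
lev()"
```

```text
0.05812355634927476 -138.01414532840326 yh -143.98044796882482 [ 2.29219163 -7.80894342 -2.04918229] [ 0.56979618 -0.25088159  0.03561712] 10.5667 [-31.61051162  27.55464125  89.15969945  -0.22674772  62.89982775
 112.4724007 ]
```

The tool has stopped and the force has risen to 8 N, so the lever is at its stop. I'll back off and lift.

Request:
{"api": "send_rows", "payload": {"rows": [{"x":0.005,"y":0,"z":0,"yaw":0,"jaw":255},{"x":0.01,"y":0,"z":0,"yaw":0,"jaw":255},{"x":0.01,"y":0,"z":0,"yaw":0,"jaw":255},{"x":0,"y":0,"z":-0.02,"yaw":0,"jaw":255},{"x":0,"y":0,"z":-0.035,"yaw":0,"jaw":255}]}}

```text
t: 10.98
eef_pos: [0.5797, -0.2658, 0.0844]
orientation: [[0.587, -0.809, -0.01], [-0.809, -0.587, 0.007], [-0.011, 0.004, -1.0]]
force: [0.4, 0.2, -1.4]
width: 0.0001
grip_force: 0.0
```

Request:
{"api": "send_rows", "payload": {"rows": [{"x":0,"y":0,"z":-0.035,"yaw":0,"jaw":255},{"x":0,"y":0,"z":-0.035,"yaw":0,"jaw":255},{"x":0.02,"y":0,"z":-0.02,"yaw":0,"jaw":255},{"x":0.035,"y":0,"z":0,"yaw":0,"jaw":255},{"x":0.035,"y":0,"z":0,"yaw":0,"jaw":255}]}}

```text
t: 11.4
eef_pos: [0.6382, -0.3414, 0.1833]
orientation: [[0.589, -0.808, 0.005], [-0.808, -0.589, -0.002], [0.005, -0.002, -1.0]]
force: [0.8, 0.0, 0.2]
width: 0.0003
grip_force: 0.0
```

Request:
{"api": "send_rows", "payload": {"rows": [{"x":0.035,"y":0,"z":0,"yaw":0,"jaw":255},{"x":0.035,"y":0,"z":0,"yaw":0,"jaw":255},{"x":0.02,"y":0,"z":0,"yaw":0,"jaw":255},{"x":0,"y":0,"z":0,"yaw":0,"jaw":255},{"x":0,"y":0,"z":0,"yaw":0,"jaw":255}]}}

```text
t: 11.82
eef_pos: [0.6885, -0.4136, 0.1774]
orientation: [[0.587, -0.81, -0.002], [-0.81, -0.587, 0.002], [-0.003, 0.0, -1.0]]
force: [-0.2, 0.9, 0.0]
width: 0.0005
grip_force: 0.0
```

```bash
python3 -c "
from h import *
i=env.get_image('top');cv2.imwrite('pics/t6.png',cv2.resize(i[110:250,80:400],None,fx=2.5,fy=2.5,interpolation=cv2.INTER_CUBIC))
print(env.state()['t'])"
```

```text
11.8667
```

View pics/t6.png

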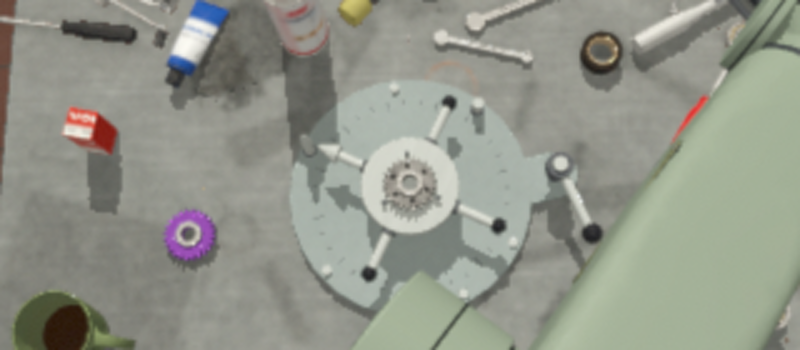

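The arrow points at the tall post and the gear is seated. The lever knob is now at (592,233), towards the robot. I'll check its angle.

```bash
python3 -c "
from h import *
p=at('top',80+592/2.5,110+233/2.5,.053);c=np.array([.613,-.212]);d=p[:2]-c
print(p,np.linalg.norm(d),a:=np.degrees(np.arctan2(d[1],d[0])),np.radians(-76.1-a))
q=at('top',80+560/2.5,110+164/2.5,.07);print(q)"
```

```text
[ 0.5299 -0.2491  0.053 ] 0.09100560422303668 -155.941623946281 1.3934992180017518
[ 0.6124 -0.2108  0.07  ]
```

Lever at 1.39 rad, at its stop.

```bash
python3 -c "
from h import *
print(env.hand_in())"
```

```text
the job is handed in; nothing more can be done
None
```

The job is handed in: the arrow points at the tall post (about 65.4° against the post's 65.6°), the lever is at its end stop (about 1.39 rad), the gear is on its seat, and I made no contact with the mug, carton or bearing; the hand-in did not return a verdict.

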